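# Un-nest two steel beakers and put each in its own row of the rack

## Task

A tall steel beaker has been left standing inside a wide one. Lift the tall beaker out and set it down upright in the rack row where the other tall beaker stands, and slide the wide beaker along the bench, without lifting it, through the rack's open end into the row of the other wide beaker. In the end all four beakers stand upright on the rack's floor, each fully inside the row of its size; set the tall one down rather than dropping it, and knock nothing over.

Things in the scene. Friction and masses are not known exactly. Their poses are not given: they have to be found in the camera images.
- rack: Two-row beaker rack of blue-coated sheet, fixed: 219 mm (its x) by 236 mm (its y), origin at the centre of its underside. Floor 2 mm thick; the outer walls, the divider at x = 0 and the end wall at y = -118 mm are 2.4 mm thick, 48 mm tall with the rim. Open at y = +118 mm, which faces the robot's left, towards the nested pair (yaw -0.35 to -0.17 rad).
- row_near (a point): The nearer (rack x = -54.2 mm) of the rack's two rows: centre of its open end, at floor level (2 mm above the bench), axes as the rack's. The row is 106 mm wide and runs 236 mm towards -y. One beaker already stands at its closed end, centre 49 to 59 mm from the rack's end; its kind (wide or tall) varies. A bevelled threshold, 13 mm long, leads from the bench up to the floor.
- row_far (a point): The farther (rack x = +54.2 mm) of the rack's two rows: centre of its open end, at floor level (2 mm above the bench), axes as the rack's. The row is 106 mm wide and runs 236 mm towards -y. One beaker already stands at its closed end, centre 49 to 59 mm from the rack's end; its kind (wide or tall) varies. A bevelled threshold, 13 mm long, leads from the bench up to the floor.
- wide_beaker: Wide low stainless beaker, 92 mm outside and 87 mm inside diameter (too wide for most grippers), 78 mm tall, inner floor 3 mm above the underside, open top, about 0.24 kg; its small pouring lip does not collide. Origin: centre of the underside, z up. Starts on the bench left of the rack with the tall beaker standing in it.
- tall_beaker: Tall narrow stainless beaker, 62 mm outside diameter, 120 mm tall, wall 2.5 mm, open top, about 0.16 kg. Origin: centre of the underside, z up. Starts standing loosely inside the wide beaker, up to 10 mm off its centre, rising 45 mm above the wide beaker's rim.
- wide_in_row: Wide low stainless beaker, 92 mm outside and 87 mm inside diameter (too wide for most grippers), 78 mm tall, inner floor 3 mm above the underside, open top, about 0.24 kg; its small pouring lip does not collide. Origin: centre of the underside, z up. Already in the rack: marks the row of the wide beakers.
- tall_in_row: Tall narrow stainless beaker, 62 mm outside diameter, 120 mm tall, wall 2.5 mm, open top, about 0.16 kg. Origin: centre of the underside, z up. Already in the rack: marks the row of the tall beakers.
- wash_bottle: Bystander: white squeeze wash bottle with red cap and bent spout, 186 mm tall, 90 mm across, loose on the bench. Origin: centre of the underside.
- timer: Bystander: white bench timer standing upright, 64 mm wide, 62 mm tall, loose on the bench. Origin: centre of the underside.
- solution_bottle: Bystander: bottle with a red cap, 68 mm across, 160 mm tall, loose on the bench. Origin: centre of the underside.

How it is judged:
At the end, for the whole second after the job is handed in: The two wide beakers stand in one row of the rack and the two tall ones in the other: each upright (within 0.08 rad), its underside less than 10 mm above the bench, its edge not more than 6 mm outside the rack's open end, at rest (under 20 mm/s) (((x of wide_beaker in the frame of rack between 0.02 and 0.092 m and y of wide_beaker in the frame of rack between -0.118 and 0.078 m and x of tall_beaker in the frame of rack between -0.092 and -0.02 m and y of tall_beaker in the frame of rack between -0.118 and 0.093 m and x of wide_in_row in the frame of rack between 0.02 and 0.092 m and y of wide_in_row in the frame of rack between -0.118 and 0.078 m and x of tall_in_row in the frame of rack between -0.092 and -0.02 m and y of tall_in_row in the frame of rack between -0.118 and 0.093 m) or (x of wide_beaker in the frame of rack between -0.092 and -0.02 m and y of wide_beaker in the frame of rack between -0.118 and 0.078 m and x of tall_beaker in the frame of rack between 0.02 and 0.092 m and y of tall_beaker in the frame of rack between -0.118 and 0.093 m and x of wide_in_row in the frame of rack between -0.092 and -0.02 m and y of wide_in_row in the frame of rack between -0.118 and 0.078 m and x of tall_in_row in the frame of rack between 0.02 and 0.092 m and y of tall_in_row in the frame of rack between -0.118 and 0.093 m)) and angle between each of wide_beaker, tall_beaker, wide_in_row, tall_in_row's own z axis and vertical below 0.08 rad and height (world z) of each of wide_beaker, tall_beaker, wide_in_row, tall_in_row below 0.01 m and linear speed of each of wide_beaker, tall_beaker, wide_in_row, tall_in_row below 0.02 m/s); the robot touches nothing.
It fails at once if the wide beaker is lifted more than 30 mm off the bench (height (world z) of wide_beaker above 0.03 m).
It fails at once if the tall beaker is let fall from more than 2 cm above the surface (height (world z) of tall_beaker above 0.025 m and contact force between tall_beaker and anything else below 0.02 N).
It fails at once if a beaker is knocked over (angle between any of wide_beaker, tall_beaker, wide_in_row, tall_in_row's own z axis and vertical above 0.7 rad).
It fails at once if a bystander is knocked over (angle between any of wash_bottle, timer, solution_bottle's own z axis and vertical above 0.5 rad).
It also fails if it takes over 51 s, if anything falls off the work surface, if the arm or the gripper's body presses on something with over 40 N, if the wrist force passes 120 N, or if a joint passes its speed limit or range.

## Robot

A 7-joint arm with a two-finger parallel gripper is mounted at the origin on a cart in front of the work surface, level with it; the furniture and walls round the work are solid. World frame = base frame: x ahead of the robot, y to its left, z up, the work surface at z = 0. Lengths are in m, angles in rad, forces in N, time in s.
With the tool pointing down it reaches from about 0.375 to 0.925 m from the base axis. Payload 3.1 kg.
Tool frame: the origin (TCP) lies between the finger pads; the fingertips stand 19 mm ahead of it and the grasp point (between the pads) is the TCP; z points along the fingers, y is the line along which they close (so a half turn about z gives the same grasp; the last joint's range is limited). The gripper opens to 85 mm and grips with 20 to 120 N. Pads are 22 mm wide; open, the fingers measure 114 mm over their backs; the gripper's body (76 mm by 85 mm) begins 54 mm behind the grasp point. The pads swing forward as they close: fully open they stand 13 mm farther back than shut.
Start: joints at [1.063, 0.383, 0.044, 1.598, -0.018, 1.161, -0.05], TCP at [0.259, -0.596, 0.25] pointing down, gripper open.
Joint ranges: [-2.61, 2.61], [-0.41, 2.15], [-1.48, 1.57], [0, 2.5], [-1.57, 4.71], [0.05, 1.97], [-2.85, 2.85]. Speed limits (rad/s): [2.79, 2.79, 3.14, 3.14, 3.14, 3.14, 3.14].

## Interface

Orientations are given as a unit quaternion [x, y, z, w].
In Python, from bench import move_ptp, movel, move_j, move_gripper, pause, inverse_kinematics, read_camera, camera_params, MotionError, sign_off, look_for, tip_of, read_time_s, read_qpos, read_joint_vel, read_effort, read_eef_pos, read_tcp_rot, read_ft_force, read_ft_torque, read_finger_gap, read_grasp_force gives the robot as it stands. Calls block until the motion is done:
- move_ptp(position, orientation): joint-space move of the TCP to a pose.
- movel(position, orientation=None, speed=0.15): straight line of the TCP; orientation=None keeps the orientation; speed is the mean speed in m/s.
- move_j(angles): joint-space move.
- move_gripper(opening, effort=None): finger opening in m; effort is the grip in N (None keeps the last); returns when the fingers have stopped.
- pause(seconds).
- inverse_kinematics(position, orientation): joint angles nearest the present ones, or None.
- read_camera(name): name is "scene" or "top" or "wrist"; returns the picture (480x640x3 uint8, red, green, blue); there is no depth.
- camera_params(name): a dict with "K" (3x3 intrinsics, pixels), "dist_coeffs" ([k1, k2, p1, p2, k3] as OpenCV has them; the pictures are not rectified), "camera_from_world" (4x4, takes a point from world to camera coordinates). Camera axes: x right, y down, z forward; pixel columns grow to the right and rows downward; lengths in m; the calibration is good to about 2 mm. A picture is of the moment at which its call begins: read the wrist's pose just before it. camera_params takes no time and is no camera call; for the wrist camera it gives the pose at the moment of the call.
A pose or a line that the arm cannot do raises MotionError and nothing moves.
- sign_off(): hands the job in; it is judged then, once.
Trained networks look in the newest picture that a camera, given by its name, has taken for a name from the list of things; names that differ only in an ending like _2 or _b are one class to them, and where a whole thing is asked for, a point or a joint stands for the part that bears it (a point fixed in the world has none). Each returns a list of dicts, best first, with "confidence" (0 to 1); they miss things now and then, are a little off and sometimes report something else, mostly with a low value. They report only what shows in the picture. A call takes as long as a camera call.
- look_for(camera, name): "at" ([column, row] in pixels, amid what is visible of it).
- tip_of(camera, name): "at" ([column, row] in pixels: a listed point, or the origin of a listed thing).
Readings, each from a call of its own:
- read_time_s(): time.
- read_qpos(): joint angles.
- read_joint_vel(): joint speeds.
- read_effort(): joint torques, N m.
- read_eef_pos(): TCP position.
- read_tcp_rot(): TCP orientation.
- read_ft_force(): force on the tool from outside, world axes, zero at the start.
- read_ft_torque(): the same for the moment, N m.
- read_finger_gap(): finger opening in m.
- read_grasp_force(): force on a finger pad.
Only numpy, scipy, OpenCV 4.12 (cv2) and the standard library are available. Lean on these libraries where they do the work, as an engineer would, in place of code of your own. Each camera call takes 0.05 s, during which the arm holds its last target. There are 200 camera calls.

## Working session

There is one attempt and no reset: what is moved stays moved. The work goes in short steps, each a Python script; the robot and the scene stay as the last script left them, time stands still between calls to the robot, and variables do not carry over. Pictures are saved under pics/ and viewed, at most 10 in all, crops included, and the job is handed in when it is done.

```bash
mkdir -p pics; cat > h.py <<'E'
from bench import *
import numpy as np, cv2
def ray(cam,uv,z):
    p=camera_params(cam);K=np.array(p["K"]);d=np.array(p["dist_coeffs"]);T=np.array(p["camera_from_world"])
    n=cv2.undistortPoints(np.array([[uv]],float),K,d)[0,0]
    R=T[:3,:3];c=-R.T@T[:3,3];v=R.T@np.array([n[0],n[1],1])
    return c+v*(z-c[2])/v[2]
def proj(cam,P):
    p=camera_params(cam);T=np.array(p["camera_from_world"])
    return cv2.projectPoints(np.array(P,float).reshape(-1,1,3),cv2.Rodrigues(T[:3,:3])[0],T[:3,3],np.array(p["K"]),np.array(p["dist_coeffs"]))[0][:,0]
def save(cam,name,im=None):
    im=read_camera(cam) if im is None else im
    cv2.imwrite(f"pics/{name}.png",im[:,:,::-1]);return im
E
python3 - <<'E'
from h import *
print(read_time_s(),read_tcp_rot(),read_eef_pos())
for c in("top","scene"):
    save(c,c+"0")
    T=np.array(camera_params(c)["camera_from_world"]);print(c,-T[:3,:3].T@T[:3,3])
    for n in("rack","row_near","row_far","wide_beaker","tall_beaker","wash_bottle","timer","solution_bottle"):
        z=.002 if 'row' in n else 0
        print(n,[(np.round(r["at"]),round(r["confidence"],2),np.round(ray(c,r["at"],z),3)[:2]) for r in tip_of(c,n)[:3]])
print(read_time_s())
E
```

```text
0.0 [ 9.79066877e-01  2.03534419e-01 -3.52161773e-04 -1.29135645e-03] [ 0.25863627 -0.59533676  0.24885686]
top [ 0.31655094 -0.04312783  1.25003292]
rack [(array([426., 258.]), 0.95, array([ 0.439, -0.374]))]
row_near [(array([386., 266.]), 0.89, array([ 0.416, -0.262]))]
row_far [(array([188., 227.]), 0.58, array([0.515, 0.283])), (array([397., 231.]), 0.55, array([ 0.511, -0.293]))]
wide_beaker [(array([323., 258.]), 0.96, array([ 0.436, -0.089]))]
tall_beaker [(array([324., 256.]), 0.91, array([ 0.44 , -0.092]))]
wash_bottle [(array([161., 218.]), 0.68, array([0.538, 0.36 ])), (array([324., 258.]), 0.64, array([ 0.436, -0.092])), (array([187., 227.]), 0.54, array([0.515, 0.286]))]
timer [(array([216., 232.]), 0.88, array([0.503, 0.205])), (array([327., 259.]), 0.25, array([ 0.431, -0.101]))]
solution_bottle [(array([190., 227.]), 0.58, array([0.515, 0.279]))]
scene [-0.7752788   0.74193062  0.73333585]
rack []
row_near [(array([372., 228.]), 0.72, array([ 0.408, -0.259]))]
row_far [(array([359., 215.]), 0.93, array([ 0.502, -0.282]))]
wide_beaker [(array([317., 234.]), 0.72, array([ 0.459, -0.106])), (array([143., 262.]), 0.23, array([0.541, 0.364]))]
tall_beaker []
wash_bottle [(array([143., 260.]), 0.64, array([0.552, 0.359]))]
timer [(array([205., 254.]), 0.66, array([0.504, 0.212]))]
solution_bottle [(array([178., 261.]), 0.96, array([0.503, 0.286])), (array([359., 214.]), 0.38, array([ 0.511, -0.291]))]
0.9
```

View pics/top0.png

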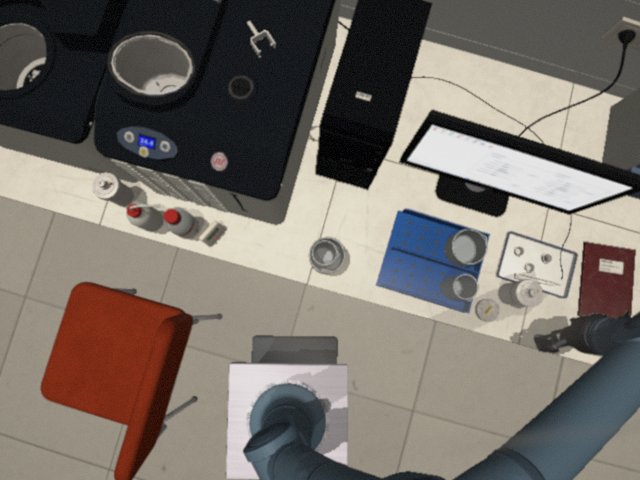

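View pics/scene0.png

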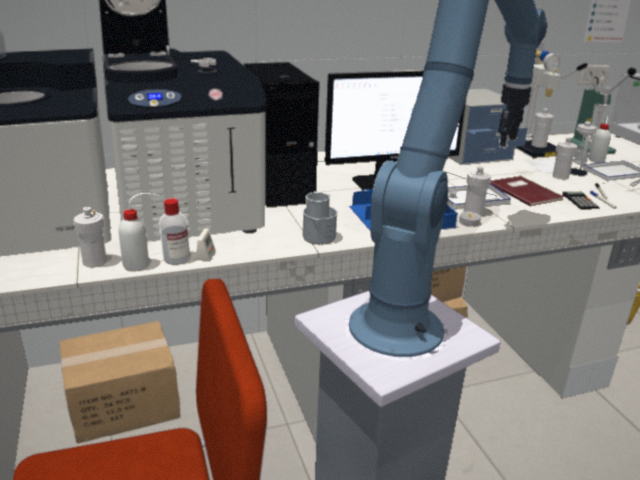

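The wide beaker in the rack (467,245) is in the far row and the tall one (460,288) is in the near row. The nested pair is at about (326,256). So tall goes to row_near and wide to row_far. Next I fit the rack outline in the top image and look from the wrist.

```bash
cat >> h.py <<'E'
from scipy.spatial.transform import Rotation
from scipy.optimize import minimize
def down(phi):
    y=np.array([np.cos(phi),np.sin(phi),0]);z=np.array([0,0,-1.])
    return Rotation.from_matrix(np.c_[np.cross(y,z),y,z]).as_quat()
def w(rk,x,y,z=0):
    c,s=np.cos(rk[2]),np.sin(rk[2]);return np.array([rk[0]+c*x-s*y,rk[1]+s*x+c*y,z])
def rackmask(im):
    hsv=cv2.cvtColor(im,cv2.COLOR_RGB2HSV)
    m=cv2.inRange(hsv,(100,120,40),(125,255,255))
    n,l,s,_=cv2.connectedComponentsWithStats(m);return l==1+np.argmax(s[1:,4])
E
python3 - <<'E'
from h import *
im=cv2.imread("pics/top0.png")[:,:,::-1].copy()
m=rackmask(im).astype(np.uint8);print(m.sum())
ys,xs=np.nonzero(m);h=cv2.convexHull(np.c_[xs,ys].astype(np.float32))
A=np.zeros((1920,2560),np.uint8);cv2.fillConvexPoly(A,np.int32(np.round(h*4+1.5)),1)
def sil(rk):
    P=[w(rk,a*.1095,b*.118,z) for a in(-1,1) for b in(-1,1) for z in(0,.048)]
    return cv2.convexHull(proj("top",P).astype(np.float32))
def cost(rk):
    B=np.zeros_like(A);cv2.fillConvexPoly(B,np.int32(np.round(sil(rk)*4+1.5)),1)
    return (A^B).sum()/A.sum()
best=None
for st in((.427,-.3875,-.277),(.435,-.375,-.25)):
    r=minimize(cost,st,method="Nelder-Mead",options=dict(initial_simplex=np.array(st)+np.array([[0,0,0],[.01,0,0],[0,.01,0],[0,0,.04]]),xatol=1e-4,fatol=1e-5));print(r.x,r.fun)
    if best is None or r.fun<best.fun:best=r
np.save("rack.npy",best.x)
o=im.copy();cv2.polylines(o,[np.int32(sil(best.x))],True,(255,255,0),1)
for x in(-.0542,.0542):
    u=proj("top",[w(best.x,x,.118,.002)])[0];cv2.circle(o,tuple(np.int32(u)),2,(255,0,0),-1)
    print(w(best.x,x,.118))
rk=best.x
move_ptp([.438,-.095,.30],down(rk[2]))
wi=save("wrist","w0")
for n in("wide_beaker","tall_beaker"):
    for f in(tip_of,look_for): print(n,f.__name__,[(np.round(r["at"]),round(r["confidence"],2)) for r in f("wrist",n)[:2]])
print(read_time_s(),read_eef_pos(),read_qpos())
cv2.imwrite("pics/v1.png",np.hstack([cv2.resize(o[180:330,250:500],(400*1,240))[:,:,::-1],cv2.resize(wi,(400,240))[:,:,::-1]]))
E
```

```text
3689
[ 0.43727147 -0.38018131 -0.30297744] 0.5026187688705404
[ 0.44856038 -0.3851893  -0.27480578] 0.497516790929817
[ 0.42841455 -0.25690919  0.        ]
[ 0.53274716 -0.28632462  0.        ]
wide_beaker call []
wide_beaker call [(array([354., 175.]), 0.82), (array([320., 195.]), 0.64)]
tall_beaker call [(array([321., 173.]), 0.76)]
tall_beaker call [(array([317., 196.]), 0.96)]
3.0833 [ 0.43802005 -0.09568752  0.29987537] [ 0.58491875 -0.03247729 -0.44777625  1.97908621 -0.01540047  1.19205776
 -0.13325589]
```

View pics/v1.png

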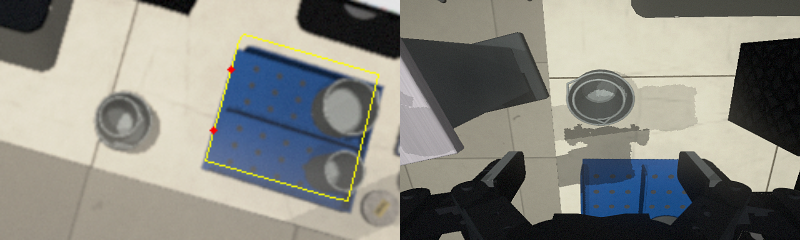

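The left panel shows the mask caught only one row, so the fit is off; I'll merge both components. The wrist view shows the pair at about (320,195) and the rack's open end below it.

```bash
cat >> h.py <<'E'
def rackfit(im,cam="top",st=(.435,-.38,-.277)):
    hsv=cv2.cvtColor(im,cv2.COLOR_RGB2HSV)
    m=cv2.inRange(hsv,(100,110,40),(125,255,255))
    n,l,s,c=cv2.connectedComponentsWithStats(m)
    ok=[i for i in range(1,n) if s[i,4]>25 and 370<c[i][0]<500 and 200<c[i][1]<320]
    ys,xs=np.nonzero(np.isin(l,ok));h=cv2.convexHull(np.c_[xs,ys].astype(np.float32))
    A=np.zeros((1920,2560),np.uint8);cv2.fillConvexPoly(A,np.int32(np.round(h*4+1.5)),1)
    A=cv2.dilate(A,np.ones((5,5)))
    def sil(rk):
        P=[w(rk,a*.1095,b*.118,z) for a in(-1,1) for b in(-1,1) for z in(0,.048)]
        return cv2.convexHull(proj(cam,P).astype(np.float32))
    def cost(rk):
        B=np.zeros_like(A);cv2.fillConvexPoly(B,np.int32(np.round(sil(rk)*4+1.5)),1)
        return (A^B).sum()/A.sum()
    r=minimize(cost,st,method="Nelder-Mead",options=dict(initial_simplex=np.array(st)+np.array([[0,0,0],[.01,0,0],[0,.01,0],[0,0,.04]]),xatol=1e-4,fatol=1e-5))
    print(r.x,r.fun);return r.x,sil(r.x)
E
python3 - <<'E'
from h import *
im=cv2.imread("pics/top0.png")[:,:,::-1].copy()
rk,s=rackfit(im);np.save("rack.npy",rk)
def draw(o,cam,s):
    for x,y,z in[(a,b,c) for a in(-.1083,0,.1083) for b in(.118,-.118) for c in(.002,.048)]:
        u=proj(cam,[w(rk,x,y,z)])[0]*s
        if abs(u).max()<3000: cv2.circle(o,tuple(np.int32(u)),2,(255,0,0) if z<.01 else (0,255,0),-1)
    return o
o=draw(cv2.resize(im,None,fx=3,fy=3,interpolation=2),"top",3)[570:970,850:1550]
cv2.imwrite("pics/v2.png",o[:,:,::-1])
wi=cv2.imread("pics/w0.png")[:,:,::-1].copy()
o=draw(wi.copy(),"wrist",1)[100:450,120:560]
cv2.imwrite("pics/v3.png",cv2.resize(o,None,fx=1.7,fy=1.7)[:,:,::-1])
E
```

```text
[ 0.44263117 -0.38141204 -0.25388272] 0.3008756751088039
```

View pics/v2.png

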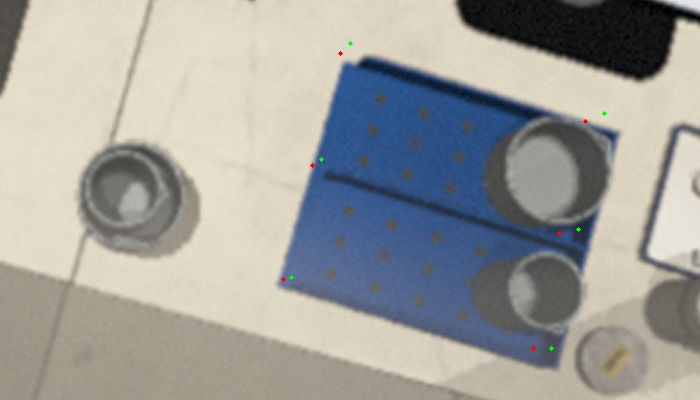

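View pics/v3.png

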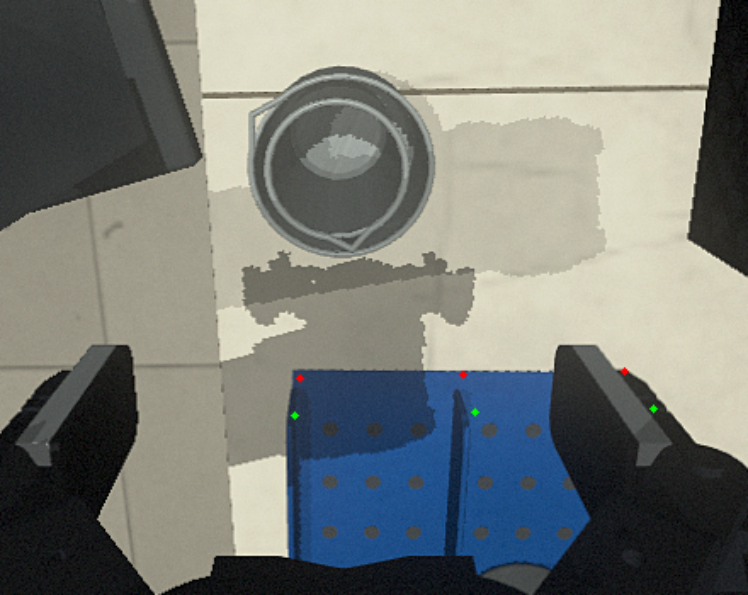

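The overlay is still several pixels off in yaw and far-row position. Row clearance is only 7 mm, so I'll take a closer wrist view over the rack.

```bash
python3 - <<'E'
from h import *
move_ptp([.43,-.42,.36],down(-.277))
im=save("wrist","w1")
import json,pickle
p=camera_params("wrist");pickle.dump(p,open("w1.pkl","wb"))
for n in("row_near","row_far","rack","wide_in_row","tall_in_row"):
    print(n,[(np.round(r["at"]),round(r["confidence"],2),np.round(ray("wrist",r["at"],.002),3)[:2]) for r in tip_of("wrist",n)[:2]])
print(read_time_s())
E
```

```text
row_near [(array([268.,  39.]), 0.85, array([ 0.416, -0.262]))]
row_far [(array([366.,  43.]), 0.64, array([ 0.516, -0.294]))]
rack [(array([314., 152.]), 0.78, array([ 0.43, -0.39]))]
wide_in_row [(array([361., 207.]), 0.96, array([ 0.466, -0.468]))]
tall_in_row [(array([270., 208.]), 0.87, array([ 0.361, -0.44 ]))]
4.6333
```

View pics/w1.png

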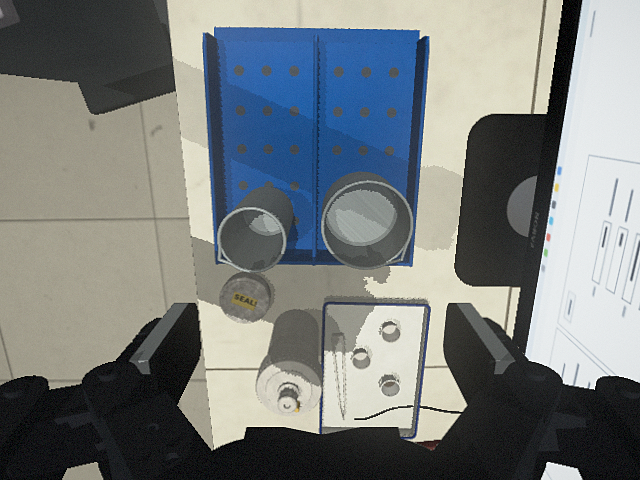

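```bash
python3 - <<'E'
from h import *
from scipy.optimize import least_squares
obs=[("t",-.1071,(215,28)),("t",.1071,(419,30)),("o",-.1095,(204,35)),("o",.1095,(429,38)),("c",-.1095,(214,265)),("c",.1095,(412,265)),("o",0,(317,37)),("c",0,(314,265))]
def f(v):
    r=[]
    for k,x,u in obs:
        P=w(v,x,.118+v[3],0) if k=="t" else w(v,x,.118 if k=="o" else -.118,.048)
        r+=list(proj("wrist",[P])[0]-u)
    return np.array(r)
s=least_squares(f,[.43,-.388,-.277,0],loss="soft_l1",x_scale=[.01,.01,.01,.01])
print(s.x,np.round(f(s.x).reshape(-1,2),1).tolist())
np.save("rack.npy",s.x[:3])
for x in(-.0542,.0542):print(w(s.x,x,.118))
# beakers in rack: rim centres
for u,z in(((252,238),.122),((367,224),.080)):
    P=ray("wrist",u,z);d=P[:2]-s.x[:2];c,sn=np.cos(s.x[2]),np.sin(s.x[2]);print("in rack",c*d[0]+sn*d[1],-sn*d[0]+c*d[1])
print("monitor base",ray("wrist",(480,115),0)[:2],ray("wrist",(457,280),0)[:2],"screen z.1/.3",ray("wrist",(572,50),.1)[:2],ray("wrist",(572,50),.3)[:2])
# pair from top cam, rim ellipses (crop coords in v2)
for n,u,z in(("tall",(126,189),.123),("wide",(134,196),.078)):
    print(n,ray("top",((u[0]+850)/3-.3,(u[1]+570)/3-.3),z)[:2])
# v3 crop with w0 pose: same camera mount, rebuild pose
import pickle
E
```

```text
[ 0.43059348 -0.39498539 -0.28788723  0.01493359] [[1.5, -0.5], [-1.6, 0.3], [-1.3, -0.1], [0.7, 0.0], [2.5, -0.5], [-0.1, 2.0], [-0.8, -0.9], [0.2, 0.8]]
[ 0.41212742 -0.26645273  0.        ]
[ 0.51606632 -0.29723042  0.        ]
in rack -0.055797773539040925 -0.06340178094005254
in rack 0.05327667643669238 -0.06009788483064997
monitor base [ 0.62047879 -0.40222845] [ 0.55881404 -0.59259917] screen z.1/.3 [ 0.67163712 -0.35915624] [ 0.55670418 -0.35443401]
tall [ 0.43613842 -0.0904689 ]
wide [ 0.43499167 -0.09927098]
```

Rack fit is good (residuals under 2.5 px, beakers in the rack land at y≈-60 mm as expected). Next I measure the pair from the w0 pose, then grasp and lift.

```bash
python3 - <<'E'
from h import *
rk=np.load("rack.npy");q=down(rk[2])
move_ptp([.438,-.095,.30],q)
t=ray("wrist",(318.2,199),.123);d=ray("wrist",(320.6,197),.078)
print("tall",t,"wide",d,np.linalg.norm((t-d)[:2]))
# diameter checks from v3: tall rim left/right, wide rim left/right
a=lambda x,y,z:ray("wrist",(x/1.7+120,y/1.7+100),z)
print(np.linalg.norm(a(265,165,.123)-a(409,165,.123)),np.linalg.norm(a(248,163,.078)-a(434,163,.078)))
np.save("pair.npy",np.array([t[:2],d[:2]]))
if np.linalg.norm(t[:2]-[.436,-.0905])<.012:
    movel([t[0],t[1],.16],q,.2);movel([t[0],t[1],.105],q,.1)
    print("f",read_ft_force())
    move_gripper(.05,40);print(read_finger_gap(),read_grasp_force())
    movel([t[0],t[1],.125],q,.05);print(read_ft_force(),read_finger_gap())
    movel([t[0],t[1],.23],q,.15);print(read_ft_force(),read_finger_gap(),read_time_s())
    save("top","t2");save("wrist","w2")
E
```

```text
tall [ 0.43928786 -0.08739049  0.123     ] wide [ 0.43867538 -0.09518438  0.078     ] 0.007817923001380074
0.06245011819811451 0.09264881352231497
f [ 0.16750472 -0.09073955 -0.08827798]
0.06096968446474704 42.523137805983424
[-0.67888607  0.37136643 -2.22213729] 0.060891531379057645
[-0.03130255  0.91543923 -2.60233709] 0.06081052695064794 9.1833
```

View pics/w2.png

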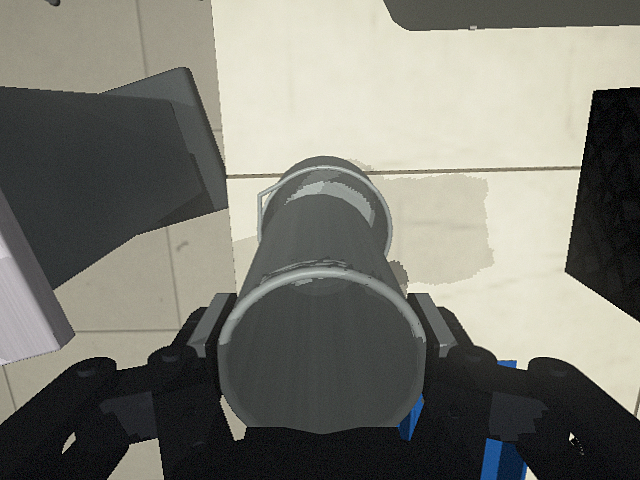

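The tall beaker is held straight between the pads, and the wide one still stands at about (325,200). Now I'll place the tall one.

```bash
python3 - <<'E'
from h import *
rk=np.load("rack.npy");q=down(rk[2])
movel(w(rk,-.0542,.03,.23),q,.2)
movel(w(rk,-.0542,.03,.112),q,.12)
f0=read_ft_force()[2];z=.112
while z>.099:
    z-=.001;movel(w(rk,-.0542,.03,z),q,.02)
    f=read_ft_force()[2]
    if f-f0>1.5: break
print(z,f0,f)
move_gripper(.085);pause(.2)
movel(w(rk,-.0542,.03,.20),q,.15)
# look at wide and the placed tall
pair=np.load("pair.npy")
move_ptp([.438,-.095,.30],q)
im=save("wrist","w3");print([(np.round(r["at"]),round(r["confidence"],2)) for r in look_for("wrist","wide_beaker")[:2]])
top=save("top","t3")
print(read_time_s(),ray("wrist",(320.6,197),.078))
cv2.imwrite("pics/v4.png",np.hstack([cv2.resize(im[100:450,120:560],(440,350)),cv2.resize(top[195:315,290:413+0],(359,350))])[:,:,::-1])
cv2.imwrite("pics/v4.png",np.hstack([im[100:450,150:500],cv2.resize(top[185:325,300:500],(450,315)).__class__ and cv2.resize(top[185:325,300:480],(450,350))])[:,:,::-1])
E
```

```text
0.105 -1.4284541975061196 0.622956723633285
[(array([322., 193.]), 0.92)]
16.2417 [ 0.43708186 -0.0949259   0.078     ]
```

View pics/v4.png

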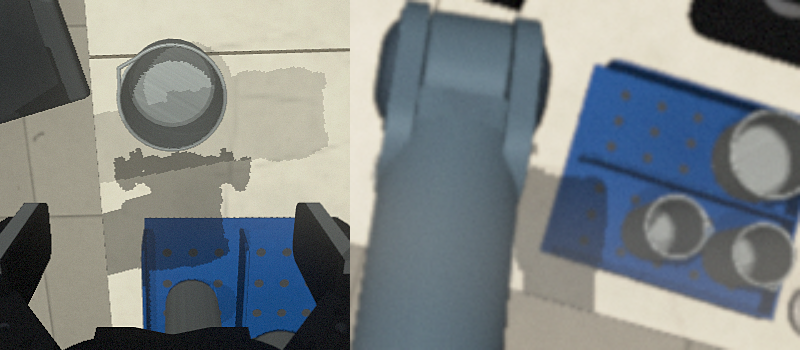

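The tall beaker stands in the near row with a clear gap to its neighbour. The wide one is unmoved, rim centre at about (322,197). Now I grip its trailing wall and slide it to just in front of the far row, then check.

```bash
python3 - <<'E'
from h import *
rk=np.load("rack.npy");q=down(rk[2]+np.pi/2)
c,s=np.cos(rk[2]),np.sin(rk[2])
b=np.array([.4385,-.095]);d=b-rk[:2];bx,by=c*d[0]+s*d[1],-s*d[0]+c*d[1];print(bx,by)
g=.0448
move_ptp(w(rk,bx,by+g,.16),q);move_gripper(.04,40)
movel(w(rk,bx,by+g,.068),q,.1);print(read_ft_force())
move_gripper(0,40);print(read_finger_gap(),read_grasp_force(),read_ft_force())
movel(w(rk,.0542,.205+g,.068),q,.1);print(read_ft_force(),read_finger_gap(),read_time_s())
im=save("top","t4");wi=save("wrist","w4")
P=w(rk,.0542,.205,.078);th=np.linspace(0,2*np.pi,60)
def draw(im,cam):
    o=im.copy()
    for u in proj(cam,[P+[.046*np.cos(a),.046*np.sin(a),0] for a in th]):
        if 0<=u[0]<639 and 0<=u[1]<479:o[int(round(u[1])),int(round(u[0]))]=(255,0,0)
    return o
o=cv2.resize(draw(im,"top")[185:325,300:480],(450,350),interpolation=0)
cv2.imwrite("pics/v5.png",np.hstack([o,cv2.resize(draw(wi,"wrist"),(350,350))])[:,:,::-1])
E
```

```text
-0.07759282808273557 0.28988462840842155
[ 0.18192317 -0.64175463 -0.38398116]
0.002241301937581577 39.72489128122106 [-0.53556863 -0.67372727  3.45915542]
[-2.28226791  2.34306439  7.39591563] 0.0017375964103921785 21.2083
```

View pics/v5.png

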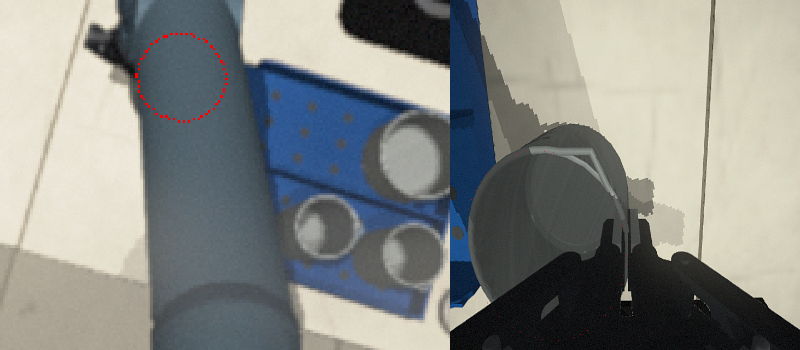

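```bash
python3 - <<'E'
from h import *
rk=np.load("rack.npy");im=cv2.imread("pics/w4.png")
th=np.linspace(0,2*np.pi,73)
for z,r in((.078,.046),(0.003,.0435)):
    P=w(rk,.0542,.205,z);u=proj("wrist",[P+[r*np.cos(a),r*np.sin(a),0] for a in th]);print(z,u.min(0),u.max(0))
    for p in u:cv2.circle(im,tuple(np.int32(np.round(p))),2,(0,0,255) if z>.01 else (0,255,0),-1)
cv2.imwrite("pics/v6.png",im)
print(read_eef_pos(),w(rk,.0542,.205+.0448,.068))
read_camera("wrist");print([(r["at"],r["confidence"],ray("wrist",r["at"],0)) for r in tip_of("wrist","wide_beaker")],w(rk,.0542,.205))
E
```

```text
0.078 [ 27.3403174  206.02729328] [320.75754434 465.84289879]
0.003 [137.20046325 176.01149308] [316.02362374 344.2516324 ]
[ 0.5531939  -0.16910073  0.06866266] [ 0.5534879  -0.17085453  0.068     ]
[([232.6, 262.7], 0.67, array([ 5.41210814e-01, -2.11567407e-01,  2.77555756e-17]))] [ 0.54076797 -0.21381082  0.        ]
```

View pics/v6.png

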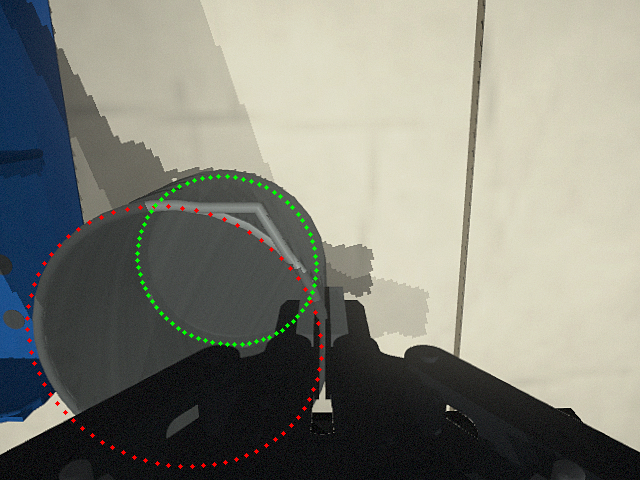

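The model circle (rim from (28,206) to (321,466)) matches the picture to about 2 mm, and the beaker is upright and centred on the row. I slide it in, following the 2 mm ramp and watching the forces.

```bash
python3 - <<'E'
from h import *
rk=np.load("rack.npy");q=down(rk[2]+np.pi/2);g=.0448
ok=True
for y,z in((.19,.068),(.18,.0685),(.165,.0702),(.145,.0705),(.12,.0705),(.095,.0705),(.075,.0702),(.052,.0702)):
    movel(w(rk,.0542,y+g,z),q,.06)
    f=read_ft_force();print(y,np.round(f,1),round(read_finger_gap(),4))
    if np.abs(f).max()>30: ok=False;break
print(ok,read_time_s(),read_eef_pos())
if ok:
    move_gripper(.03);pause(.2);print(read_ft_force())
    movel(w(rk,.0542,.052+g,.2),q,.2)
    move_ptp(w(rk,0,0.0,.40),down(rk[2]))
    im=save("wrist","w5")
    for n in("wide_beaker","tall_beaker"):
        for r in tip_of("wrist",n)[:3]:
            p=ray("wrist",r["at"],.002)[:2]-rk[:2];c,s=np.cos(rk[2]),np.sin(rk[2])
            print(n,np.round(r["at"]),round(r["confidence"],2),np.round([c*p[0]+s*p[1],-s*p[0]+c*p[1]],3))
    print(read_time_s())
    u=proj("wrist",[w(rk,.0542,.052,.08)])[0];print(u)
E
```

```text
0.19 [0.2 0.8 5.2] 0.0017
0.18 [ 0.3 -0.4  3.9] 0.0016
0.165 [ 0.4 -1.   1.9] 0.0016
0.145 [ 1.  -1.6  0.9] 0.0016
0.12 [ 0.4 -1.9  0.9] 0.002
0.095 [ 0.7 -1.6  3.4] 0.0019
0.075 [0.5 0.6 4.2] 0.002
0.052 [0.8 0.6 5.1] 0.0018
True 25.1583 [ 0.51060787 -0.31755964  0.07068484]
[-0.01917559  0.50673559  0.39470818]
wide_beaker [369. 129.] 0.89 [0.057 0.052]
tall_beaker [278. 148.] 0.69 [-0.054  0.029]
27.8667
[374.80349271 132.02577137]
```

```bash
python3 - <<'E'
from h import *
pause(.5);print(read_ft_force(),read_time_s());print(sign_off())
E
```

```text
[ 0.53122967 -0.38202346  0.13427159] 28.3667
the job is handed in; nothing more can be done
None
```

I handed the job in at 28.4 s: the final wrist view located the tall beaker in the near row and the wide beaker, slid in without lifting, in the far row, each about where I aimed. The two beakers already in the rack were not re-measured at the end, and sign-off returned no verdict.

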